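Clear the switch panel and switch the bench extractor on

TASK

The switch lever on the sloping front panel of the grey bench extractor is blocked. Stand the tall white bottle that is in front of the panel upright and wholly on the white ceramic tile, and lay the steel mandrel that rests on the panel wholly inside the wooden tray; put both down without dropping them. Only when both are put away, turn the black lever clockwise from off fully to on, let go, and leave all the other things on the bench where they are.

Things in the scene. Friction and masses are not known exactly. Their poses are not given: they have to be found in the camera images.
- extractor: Grey bench extractor, fixed: 200 mm along its x, 240 mm along y. Origin: centre of its underside; x points from its front to its back, z up. Front wall (x = -100 mm) 40 mm high; from its top edge a flat switch panel, 240 mm wide and 200 mm long, slopes up to the back at 40 degrees from level (normal (-0.643, 0, 0.766) in its frame); behind is a flat top 169 mm high.
- panel_foot (a point): Middle of the panel's lower edge: x = -100, y = 0, z = 40 mm in the extractor's frame, same axes. A panel point u mm up the slope is at x = -100 + 0.766 u, z = 40 + 0.643 u. Two steel pins, 8 mm thick, stand 14 mm out of the panel at u = 50 mm, y = -40 and +40 mm and keep the mandrel from rolling down.
- pivot (a point): Turning centre of the lever on the panel's surface (u = 140 mm): x = 7.2, y = 0, z = 130 mm in the extractor's frame, same axes. Lever: a black bar 14 mm wide, from 12 to 36 mm above the panel, its end 85 mm from the pivot, its tail 20 mm beyond the pivot on the other side, on a grey hub of 44 mm diameter. It turns about the panel's normal.
- lever (a joint): Lever angle, rad. 0 = off: the arm points across the panel to the extractor's -y (right, facing the panel). It turns clockwise seen facing the panel, the arm swinging down the slope, to a stop at 1.047 = on. Starts at 0 to 0.2. Stiff by friction (0.2 N m, about 3 N at 60 mm), stays where it is left. The mandrel on the panel is in the way of its last third.
- mandrel: Loose stepped round steel mandrel, about 0.4 kg, 182 mm long, lying across the panel against the two pins, its axis along the extractor's y, at u = 65 mm and 11 mm off the panel. Origin on its axis, 8 mm from the centre of mass, which is towards the thin end; y runs along the axis to the thin end. Diameter 22 mm from y = -70 to +62 mm, then 16 mm to +90, then 11 mm to +112. It can roll.
- mandrel_thick (a point): Centre of the mandrel's thick end face.
- mandrel_thin (a point): Centre of the mandrel's thin end face.
- bottle: Loose tall white plastic bottle, about 0.25 kg, standing on the bench in front of the panel. Origin: centre of its underside. Round: diameter 50 mm up to 137 mm, then a shoulder and a grey cap of 34 mm diameter up to 165 mm.
- tile: White ceramic tile, fixed, 150 x 150 mm, 12 mm thick. Origin: centre of its underside on the bench; x, y along its edges.
- tray: Open pale wooden tray, fixed, outer size 240 mm along its x, 140 mm along its y, 30 mm high, walls and floor 6 mm thick. Origin: centre of its underside.
- stub: Bystander: small brass stub, diameter 28 mm, 30 mm high, standing on the tile near its +x +y corner. Origin: centre of its underside.
- file: Bystander: small file, 160 mm long, 12 mm thick, lying in the tray along its -y wall. Origin: middle of its underside.
- pot: Bystander: small amber jar, diameter 40 mm, 55 mm high, on the bench in front of the extractor's +y end. Origin: centre of its underside.
- tin: Bystander: small tin, diameter 32 mm, 30 mm high, on the extractor's flat top. Origin: centre of its underside.
- anvil: Bystander: steel bench block 60 x 60 x 22 mm. Origin: centre of its underside.
- brush: Bystander: brush 160 mm long, lying on the bench beside the extractor, on its +y side.
- wrench: Bystander: wrench 150 mm long, lying on the bench at the far side.
- jar: Bystander: glass jar, diameter 56 mm, 75 mm high, at the far side. Origin: centre of its underside.

How it is judged:
On the way, in this order (a step that is already met when the one before it is completed fails the run):
1. the bottle stands on the tile and the mandrel lies in the tray, both let go, and the lever is not yet turned on (x of bottle in the frame of tile between -0.056 and 0.056 m and y of bottle in the frame of tile between -0.056 and 0.056 m and z of bottle in the frame of tile between 0.008 and 0.018 m and angle between bottle's own z axis and vertical below 0.1 rad and contact force between the fingers and bottle below 0.1 N and x of mandrel_thick in the frame of tray between -0.118 and 0.118 m and y of mandrel_thick in the frame of tray between -0.068 and 0.068 m and z of each of mandrel_thick, mandrel_thin in the frame of tray below 0.029 m and x of mandrel_thin in the frame of tray between -0.118 and 0.118 m and y of mandrel_thin in the frame of tray between -0.068 and 0.068 m and contact force between the fingers and mandrel below 0.1 N and linear speed of bottle below 0.03 m/s and linear speed of mandrel below 0.05 m/s and value of joint lever below 0.6 rad), for 0.2 s.
2. the lever is turned to on (value of joint lever above 0.96 rad), for 0.2 s.
At the end, for the whole second after the job is handed in: Bottle upright (0.1 rad) and wholly on the tile (centre within 56 mm of the tile's along both edges); mandrel with both ends inside the tray's walls and below its rim (29 mm); lever within 5 degrees of its on stop (above 0.96 rad); all at rest and let go (x of bottle in the frame of tile between -0.056 and 0.056 m and y of bottle in the frame of tile between -0.056 and 0.056 m and z of bottle in the frame of tile between 0.008 and 0.018 m and angle between bottle's own z axis and vertical below 0.1 rad and contact force between the fingers and bottle below 0.1 N and x of mandrel_thick in the frame of tray between -0.118 and 0.118 m and y of mandrel_thick in the frame of tray between -0.068 and 0.068 m and z of each of mandrel_thick, mandrel_thin in the frame of tray below 0.029 m and x of mandrel_thin in the frame of tray between -0.118 and 0.118 m and y of mandrel_thin in the frame of tray between -0.068 and 0.068 m and contact force between the fingers and mandrel below 0.1 N and linear speed of bottle below 0.03 m/s and linear speed of mandrel below 0.05 m/s and value of joint lever above 0.96 rad and velocity of joint lever below 0.05 rad/s); the robot touches nothing.
It fails at once if a bystander is moved more than 30 mm (distance of any of stub, file, pot, tin, anvil, brush, wrench, jar from where it was at the start of the episode above 0.03 m).
It fails at once if the bottle is tipped over (angle between bottle's own z axis and vertical above 0.8 rad).
It fails at once if the bottle or the mandrel is dropped (falls freely faster than 0.8 m/s) ((linear speed of bottle above 0.8 m/s and contact force between the fingers and bottle below 0.1 N) or (linear speed of mandrel above 0.8 m/s and contact force between the fingers and mandrel below 0.1 N)).
It also fails if it takes over 64 s, if anything falls off the work surface, if the arm or the gripper's body presses on something with over 40 N, if the wrist force passes 120 N, or if a joint passes its speed limit or range.

ROBOT

A 6-joint arm with a two-finger parallel gripper is mounted at the origin on the work surface. World frame = base frame: x ahead of the robot, y to its left, z up, the work surface at z = 0. Lengths are in m, angles in rad, forces in N, time in s.
With the tool pointing down it reaches from about 0.25 to 0.775 m from the base axis. Payload 4 kg.
Tool frame: the origin (TCP) lies at the very end of the fingers, on their centre line; the grasp point (between the pads) lies ctrl.tcp_to_grasp behind it (ctrl.tcp_to_grasp is the distance from the TCP to the grasp point, in m); z points along the fingers, y is the line along which they close (so a half turn about z gives the same grasp; the last joint's range is limited). The gripper opens to 85 mm and grips with 20 to 120 N. Pads are 22 mm wide; open, the fingers measure 114 mm over their backs; the gripper's body (76 mm by 85 mm) begins 54 mm behind the grasp point. The pads swing forward as they close: fully open they stand 13 mm farther back than shut.
Start: joints at [-1.435, 0.087, 1.371, -0, 1.684, -0.103], TCP at [0.13, -0.534, 0.231] pointing down, gripper open.
Joint ranges: [-3.1, 3.1], [-0.76, 2.03], [0.27, 2.55], [-1.08, 4.22], [0.17, 2.65], [-2.57, 2.57]. Speed limits (rad/s): [2.79, 2.79, 3.14, 3.14, 3.14, 3.14].

INTERFACE

Orientations are given as a rotation vector (axis times angle).
In Python, from rig import ctrl gives the robot as it stands.
- The arm moves only by the tool jog_arm, called after "Request:" as a command line: name --argument value ..., lists and objects as JSON in quotes. Schema: {"type":"object","properties":{"steps":{"type":"string"},"force":{"type":"number"},"only":{"type":"string"},"quiet":{"type":"boolean"},"lines":{"type":"string"}},"required":["steps"],"additionalProperties":false}. steps is a string of 1 to 12 rows, parted by semicolons, with the numbers parted by spaces; each row has 7 numbers: a rotation vector rx, ry, rz in shares of 4 rad (1.0 is 4 rad), then dx, dy, dz in shares of the most that a row can go, 1 being 50 mm, then the finger opening in m; each row shifts and turns the commanded pose from where the row before left it, along the tool's axes as they then stand; what a row does not reach is not made up. A row lasts 1/10 s, in which the tool goes at most 0.05 m and 0.15 rad, less where a joint would pass 70% of its speed; a pose out of reach is approached as far as the arm can. The fingers move at their own pace and stop on an object; force is the grip in N (left out, the last holds). Time passes only in rows, so rows that do not move let the fingers close. The tool returns the time, the measured TCP pose, the force, the opening and the grip force at its end. only (a regular expression) keeps the lines of the reply that match it, lines (a string "A,B") keeps lines A to B, and quiet returns only ok. A shift or turn number past 1, either way, is cut back to 1. Input that does not fit is refused with a message, and nothing moves.
- ctrl.get_obs(): the state, without advancing time (a new reading comes with each control period).
- ctrl.capture(name): name is "scene" or "side" or "wrist"; returns (picture, depth): 480x640x3 uint8, red, green, blue; 480x640 float32, m along the optical axis (not along the pixel's ray), 0 where there is no reading.
- ctrl.camera_info(name): a dict with "camera_matrix" (3x3 intrinsics, pixels), "R" (3x3) and "t" (3): a world point X has camera coordinates R X + t. Camera axes: x right, y down, z forward; pixel columns grow to the right and rows downward; lengths in m; the calibration is good to about 2 mm. The wrist camera is an equidistant fisheye: a pixel r from the principal point sees the ray r / f radians off the axis. A picture is of the moment at which its call begins: read the wrist's pose just before it. camera_info takes no time and is no camera call; for the wrist camera it gives the pose at the moment of the call.
- ctrl.hand_in(): hands the job in; it is judged then, once.
The state is a dict: "clock": time; "joint_positions": joint angles; "qd": joint speeds; "joint_efforts": joint torques, N m; "tool_pos": TCP position; "tool_rot": TCP orientation; "ft_force": force on the tool from outside, world axes, zero at the start; "wrist_torque": the same for the moment, N m; "gripper_width": finger opening in m; "grip_force": force on a finger pad.
Only numpy, scipy, OpenCV 4.12 (cv2) and the standard library are available. Lean on these libraries where they do the work, as an engineer would, in place of code of your own. Each camera call takes 0.05 s, during which the arm holds its last target. There are 200 camera calls.

## Working session

There is one attempt and no reset: what is moved stays moved. The work goes in short steps, Python scripts to look and compute and a tool call to move; the robot and the scene stay as the last step left them, time stands still between calls to the robot, and variables do not carry over. Pictures are saved under pics/ and viewed, at most 10 in all, crops included, and the job is handed in when it is done.

```bash
ls; mkdir -p pics
```

Run:
```python
from rig import ctrl
import cv2,numpy as np
for n in("scene","side"):
    im,d=ctrl.capture(n); cv2.imwrite(f"pics/{n}0.png",im[:,:,::-1]); np.save(f"pics/{n}0.npy",d)
    i=ctrl.camera_info(n); print(n,i["camera_matrix"],-np.array(i["R"]).T@i["t"])
print(ctrl.tcp_to_grasp,ctrl.get_obs())
```

```text
pics
rig.py
scene [[449.34744766   0.         322.24108067]
 [  0.         449.34744766 234.71764746]
 [  0.           0.           1.        ]] [ 0.97433289 -0.60938032  0.73766982]
side [[543.89523193   0.         316.22968127]
 [  0.         543.89523193 245.64335181]
 [  0.           0.           1.        ]] [ 0.07446935 -0.53540751  1.06220691]
0.0187 {'clock': 0.1, 'joint_positions': array([-1.43510438e+00,  8.78622342e-02,  1.37211430e+00,  1.52727812e-05,
        1.68362844e+00, -1.03102168e-01]), 'qd': array([ 0.00068696, -0.00103858, -0.00323996, -0.00019851,  0.0008254 ,
       -0.0001629 ]), 'joint_efforts': array([ 2.66496914e-03, -3.53016186e+01, -3.14218533e+01, -1.19012111e-04,
        7.90513877e-03, -1.36181455e-05]), 'tool_pos': array([ 0.13002869, -0.53393484,  0.23026083]), 'tool_rot': array([-3.11722822e+00, -3.73969314e-01,  2.76498163e-05]), 'ft_force': array([0.86902152, 0.1212146 , 0.45385427]), 'wrist_torque': array([-0.04652617,  0.00430697,  0.04140404]), 'grip_force': 0.0, 'gripper_width': 0.08500937194500463}
```

View pics/scene0.png

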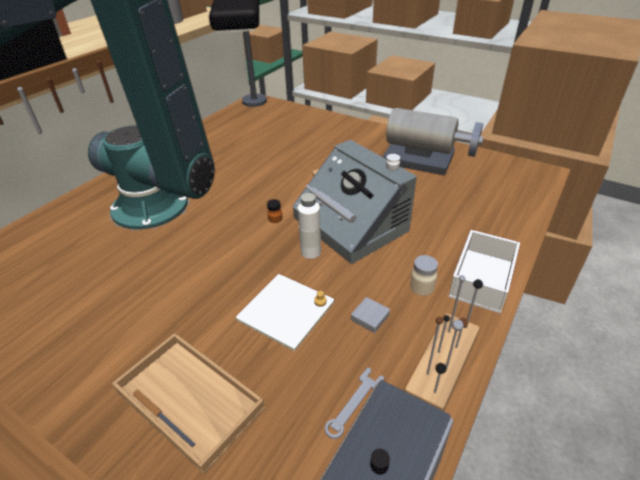

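View pics/side0.png

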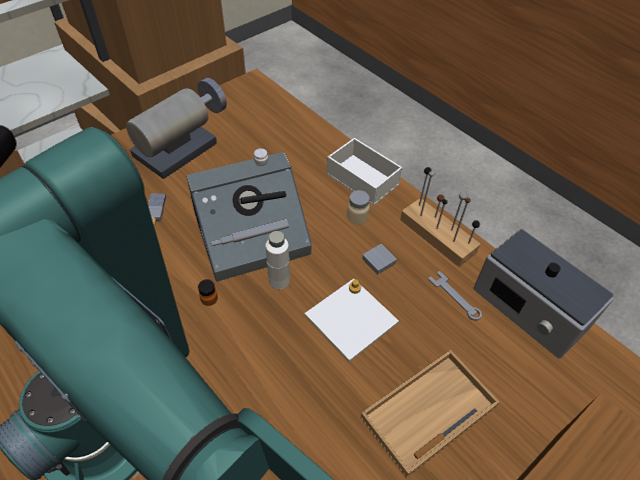

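Create h.py:
```python
from rig import ctrl
import numpy as np, cv2
def ray(n,u,v):
    i=ctrl.camera_info(n);K=np.array(i["camera_matrix"]);R=np.array(i["R"]);t=np.array(i["t"])
    return -R.T@t, R.T@np.linalg.solve(K,[u,v,1.])
def onz(n,u,v,z):
    c,d=ray(n,u,v); return c+d*(z-c[2])/d[2]
def dep(n,u,v,D):
    c,d=ray(n,u,v); return c+d*float(D[int(round(v)),int(round(u))])
def proj(n,X):
    i=ctrl.camera_info(n); p=np.array(i["camera_matrix"])@(np.array(i["R"])@X+i["t"]); return p[:2]/p[2]
```

Run:
```python
from h import *
a=cv2.imread("pics/side0.png")
cv2.imwrite("pics/c1.png",cv2.resize(a[140:310,175:405],None,fx=3.4,fy=3.4,interpolation=cv2.INTER_CUBIC))
cv2.imwrite("pics/c2.png",cv2.resize(a[270:480,295:505],None,fx=2.8,fy=2.8,interpolation=cv2.INTER_CUBIC))
```

```text
(no output)
```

View pics/c1.png

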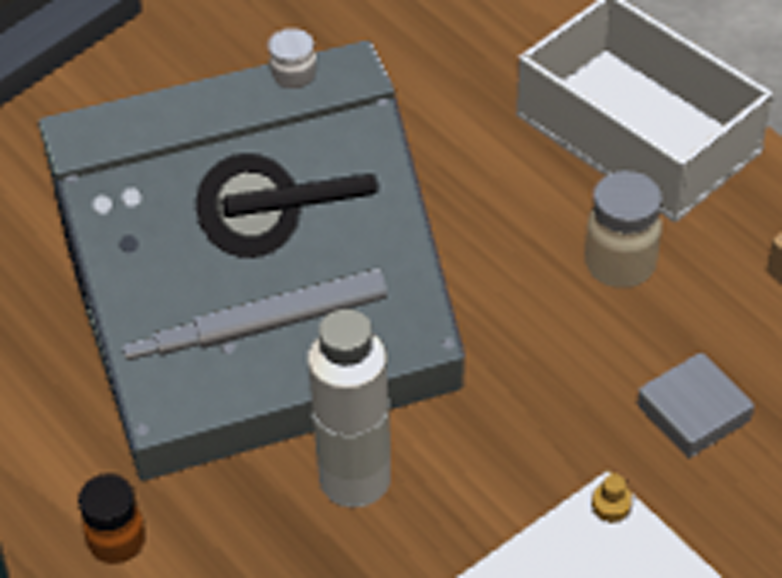

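View pics/c2.png

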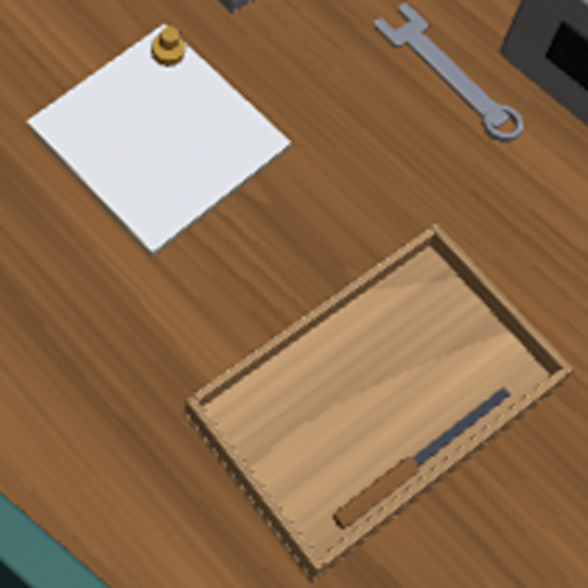

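Run:
```python
from h import *
np.set_printoptions(precision=4,suppress=True)
D=np.load("pics/side0.npy")
c1=lambda u,v:((u-1.2)/3.4+175,(v-1.2)/3.4+140)
c2=lambda u,v:((u-.9)/2.8+295,(v-.9)/2.8+270)
def show(k,p,z): print(k,onz("side",*p,z)[:3], dep("side",*p,D))
L={}
for k,u,v,z in [("footL",137,450,.04),("footR",462,354,.04),("topL",62,175,.169),("topR",395,92,.169),("backL",40,120,.169),("backR",370,43,.169),("cap",346,330,.165),("pot",107,497,.055),("tin",292,43,.2),("anvil",696,378,.022),("jar",627,195,.075)]: show(k,c1(u,v),z)
for k,u,v,z in [("t1",165,25,.012),("t2",291,143,.012),("t3",153,252,.012),("t4",28,122,.012),("stub",171,33,.03),("r1",435,228,.03),("r2",570,370,.03),("r3",315,570,.03),("r4",190,404,.03),("filea",340,518,.018),("fileb",507,395,.018)]: show(k,c2(u,v),z)
for k,u,v in [("thin",128,351),("thick",380,283),("levtip",374,184),("levtail",228,205)]: print(k,dep("side",*c1(u,v),D))
```

```text
footL [0.3847 0.1588 0.04  ] [0.3859 0.1614 0.0361]
footR [0.6072 0.0815 0.04  ] [0.6044 0.0783 0.0454]
topL [0.4337 0.2905 0.169 ] [0.4341 0.2914 0.168 ]
topR [0.6546 0.2115 0.169 ] [ 0.7656  0.3544 -0.0019]
backL [0.4505 0.3443 0.169 ] [ 0.5218  0.5112 -0.0005]
backR [0.6724 0.2619 0.169 ] [0.6739 0.2638 0.1669]
cap [0.4987 0.0672 0.165 ] [0.4976 0.0657 0.1673]
pot [0.3439 0.1297 0.055 ] [0.3445 0.1311 0.0529]
tin [0.6104 0.2683 0.2   ] [0.6105 0.2684 0.1999]
anvil [ 0.7308 -0.0313  0.022 ] [ 0.7273 -0.034   0.0276]
jar [0.7784 0.0969 0.075 ] [0.78   0.0983 0.0728]
t1 [ 0.632  -0.0466  0.012 ] [ 0.6136 -0.0627  0.0467]
t2 [ 0.631  -0.1946  0.012 ] [ 0.6358 -0.1917  0.003 ]
t3 [ 0.4825 -0.1936  0.012 ] [ 0.4836 -0.1927  0.0092]
t4 [ 0.4832 -0.0454  0.012 ] [ 0.4831 -0.0455  0.0122]
stub [ 0.6208 -0.064   0.03  ] [ 0.6134 -0.0704  0.044 ]
r1 [ 0.6517 -0.3218  0.03  ] [ 0.6525 -0.3215  0.0285]
r2 [ 0.6398 -0.4572  0.03  ] [ 0.6386 -0.4574  0.0321]
r3 [ 0.4025 -0.4341  0.03  ] [ 0.4037 -0.4337  0.0261]
r4 [ 0.4167 -0.3011  0.03  ] [ 0.4163 -0.3014  0.0313]
filea [ 0.4436 -0.4206  0.018 ] [ 0.4426 -0.4209  0.0209]
fileb [ 0.5971 -0.4389  0.018 ] [ 0.5985 -0.4386  0.0152]
thin [0.4088 0.1924 0.0957]
thick [0.5736 0.1298 0.0987]
levtip [0.5985 0.1653 0.1514]
levtail [0.5052 0.2024 0.1636]
```

The side view shows the bottle cap at crop (346,330), the mandrel with its thin end left (125,351) and thick end (384,283), and the lever pointing right. The tile corners and tray rim are clear, and the edge lengths agree: tile about 148 mm, tray 236 x 136. Next I'll refine the extractor and mandrel poses from depth.

Add to h.py:
```python
from scipy.spatial.transform import Rotation as Ro
def cloud(n,D):
    v,u=np.nonzero(D>0); i=ctrl.camera_info(n);K=np.array(i["camera_matrix"]);R=np.array(i["R"])
    c=np.linalg.solve(K,np.c_[u,v,np.ones(len(u))].T)*D[v,u]
    return (R.T@(c-np.array(i["t"])[:,None])).T
def go(pos,R=None):
    o=ctrl.get_obs(); C=Ro.from_rotvec(o["tool_rot"]); print("pos",o["tool_pos"],"R\n",C.as_matrix().round(3))
    print("shift in tool",C.inv().apply(np.array(pos)-o["tool_pos"]).round(4))
    if R is not None: 
        q=(C.inv()*Ro.from_matrix(R)); print("rotvec",q.as_rotvec().round(4),"then shift",Ro.from_matrix(R).inv().apply(np.array(pos)-o["tool_pos"]).round(4))
```

Run:
```python
from h import *
np.set_printoptions(precision=4,suppress=True)
from scipy.optimize import least_squares
P=cloud("side",np.load("pics/side0.npy"))
def loc(p,Q):
    ex=np.array([np.cos(p[2]),np.sin(p[2])]);d=Q[:,:2]-p[:2]
    return np.c_[d@ex,d@[-ex[1],ex[0]],Q[:,2]]
p=np.array([.528,.209,np.deg2rad(70.3)])
n=np.array([-.643,0,.766])
h=lambda L:(L-[-.1,0,.04])@n
uu=lambda L:(L-[-.1,0,.04])@[.766,0,.643]
L=loc(p,P);m=(abs(h(L))<.009)&(abs(L[:,1])<.1)&(uu(L)>.02)&(uu(L)<.18)
Q=P[m]
f=lambda q:h(loc(q,Q))*1
# plane constrains x along ex and yaw; tie lateral by side edges below
r=least_squares(lambda q:np.r_[f(q),10*((q[:2]-p[:2])@[-np.sin(p[2]),np.cos(p[2])])],p,loss='soft_l1',f_scale=.002);p=r.x
print("fit",p,np.degrees(p[2]),len(Q),np.std(f(p)))
L=loc(p,P);m=(abs(h(L))<.004)&(uu(L)>.02)&(uu(L)<.19)
for a in (.04,.08,.12,.16):
    y=L[m&(abs(uu(L)-a)<.01),1];y=y[abs(y)<.13];print("side edges",y.min(),y.max())
H=h(L);U=uu(L)
m=(H>.008)&(H<.03)&(U>.045)&(U<.085)&(abs(L[:,1])<.12)
print("mandrel u",np.median(U[m]),"y",np.percentile(L[m,1],[0.5,99.5]),"top h",np.percentile(H[m],95))
for a,b in((-.07,-.02),(.02,.05)):
    k=m&(L[:,1]>a)&(L[:,1]<b)&(H>.019);print(np.median(U[k]),k.sum())
m=(H>.03)&(H<.04)&(U>.08)&(abs(L[:,1])<.1);k=np.c_[U[m],L[m,1],H[m]]
print("lever",k[k[:,1].argmin()],k[k[:,1].argmax()],len(k),np.polyfit(k[:,1],k[:,0],1))
for n_ in("side","scene"):
  Q=cloud(n_,np.load(f"pics/{n_}0.npy"));m=(np.hypot(*(Q[:,:2]-[.499,.067]).T)<.05)&(Q[:,2]>.161)&(Q[:,2]<.17)
  print("cap",Q[m].mean(0),np.ptp(Q[m],0),m.sum())
```

```text
fit [0.5289 0.2114 1.2254] 70.21218014974419 4457 0.002780672593787483
side edges -0.11957702967580397 0.12070493738889704
side edges -0.11917103123495797 0.12026793144750715
side edges -0.11977355083751323 0.12033966385636899
side edges -0.12003550973167022 0.120230085662642
mandrel u 0.06668058315835498 y [-0.0723  0.107 ] top h 0.024129927020066652
0.06686705062791667 97
0.06790402397445518 61
lever [ 0.1389 -0.0836  0.0341] [0.1418 0.0209 0.0366] 267 [0.0917 0.1416]
cap [0.4981 0.0663 0.1655] [0.0337 0.035  0.0087] 167
cap [0.4997 0.0663 0.1661] [0.0322 0.0333 0.0081] 123
```

```bash
python3 -c "
from h import *
go([.499,.0663,.231])"
```

```text
pos [ 0.13002869 -0.53393484  0.23026083] R
 [[ 0.972  0.237 -0.   ]
 [ 0.237 -0.972  0.002]
 [ 0.    -0.002 -1.   ]]
shift in tool [ 5.005e-01 -4.959e-01  4.000e-04]
```

The rows are not in the units I measure in: shifts go in shares of 50 mm and turns go in shares of 4 rad. I convert before sending: -0.03 m is -0.6.

Request:
jog_arm --steps "0 0 0 0.6 -0.6 0 0.085;0 0 0 0.6 -0.6 0 0.085;0 0 0 0.6 -0.6 0 0.085;0 0 0 0.6 -0.6 0 0.085;0 0 0 0.6 -0.6 0 0.085;0 0 0 0.6 -0.6 0 0.085;0 0 0 0.6 -0.6 0 0.085;0 0 0 0.6 -0.6 0 0.085;0 0 0 0.6 -0.6 0 0.085;0 0 0 0.6 -0.6 0 0.085;0 0 0 0.6 -0.6 0 0.085;0 0 0 0.6 -0.6 0 0.085" --force 60

```text
clock: 1.3
tool_pos: [0.3951, -0.0977, 0.231]
tool_rot: [3.119, 0.374, -0.0]
ft_force: [1.1, -0.1, 0.1]
gripper_width: 0.0851
grip_force: 0.0
```

Request:
jog_arm --steps "0 0 0 0.6 -0.6 0 0.085;0 0 0 0.6 -0.6 0 0.085;0 0 0 0.6 -0.6 0 0.085;0 0 0 0.6 -0.6 0 0.085;0 0 0 0.4 -0.32 0 0.085;0 0 0 0 0 0 0.085;0 0 0 0 0 0 0.085;0 0 0 0 0 0 0.085"

```text
clock: 2.1
tool_pos: [0.498, 0.065, 0.231]
tool_rot: [3.119, 0.373, -0.001]
ft_force: [-0.3, -0.4, -0.1]
gripper_width: 0.0851
grip_force: 0.0
```

```bash
python3 -c "
from h import *
go([.499,.0663,.105])"
```

```text
pos [0.49803695 0.06503702 0.23104772] R
 [[ 0.972  0.236 -0.001]
 [ 0.236 -0.972 -0.001]
 [-0.001  0.    -1.   ]]
shift in tool [ 0.0013 -0.001   0.126 ]
```

In the tool's units: 0.03 m is 0.6, 0.02 m is 0.4.

Request:
jog_arm --steps "0 0 0 0.02 -0.02 0.6 0.085;0 0 0 0 0 0.6 0.085;0 0 0 0 0 0.6 0.085;0 0 0 0 0 0.4 0.085;0 0 0 0 0 0.32 0.085;0 0 0 0 0 0 0.085;0 0 0 0 0 0 0.04;0 0 0 0 0 0 0.04;0 0 0 0 0 0 0.04;0 0 0 0 0 0 0.04;0 0 0 0 0 0 0.04;0 0 0 0 0 0 0.04" --force 60

```text
clock: 3.3
tool_pos: [0.5005, 0.0672, 0.1074]
tool_rot: [3.119, 0.375, 0.006]
ft_force: [-1.1, 0.4, 6.2]
gripper_width: 0.0484
grip_force: 62.3
```

In the tool's units: -0.02 m is -0.4, -0.01 m is -0.2.

Request:
jog_arm --steps "0 0 0 0 0 -0.2 0.04;0 0 0 0 0 -0.4 0.04;0 0 0 0 0 -0.4 0.04;0 0 0 0 0 -0.4 0.04;0 0 0 0 0 0 0.04;0 0 0 0 0 0 0.04"

```text
clock: 3.9
tool_pos: [0.4992, 0.0669, 0.1749]
tool_rot: [3.119, 0.374, -0.0]
ft_force: [0.2, -0.0, -2.5]
gripper_width: 0.0486
grip_force: 62.3
```

```bash
python3 -c "
from h import *
go([.548,-.128,.118])"
```

```text
pos [0.49915126 0.06694574 0.17493949] R
 [[ 0.972  0.237 -0.   ]
 [ 0.237 -0.972 -0.   ]
 [-0.     0.    -1.   ]]
shift in tool [0.0014 0.201  0.057 ]
```

In the tool's units: 0.03 m is 0.6, 0.02 m is 0.4.

Request:
jog_arm --steps "0 0 0 0 0.2 0 0.04;0 0 0 0 0.4 0 0.04;0 0 0 0 0.6 0 0.04;0 0 0 0 0.6 0 0.04;0 0 0 0 0.6 0 0.04;0 0 0 0 0.6 0 0.04;0 0 0 0 0.6 0 0.04;0 0 0 0 0.4 0 0.04;0 0 0 0 0 0.4 0.04;0 0 0 0 0 0.4 0.04;0 0 0 0 0 0.1 0.04;0 0 0 0 0 0 0.04"

```text
clock: 5.1
tool_pos: [0.5451, -0.1274, 0.1278]
tool_rot: [-3.117, -0.373, 0.007]
ft_force: [-0.6, 0.0, -2.4]
gripper_width: 0.0484
grip_force: 62.5
```

Request:
jog_arm --steps "0 0 0 0 0 0 0.04;0 0 0 0 0 0.08 0.04;0 0 0 0 0 0.08 0.04;0 0 0 0 0 0 0.04;0 0 0 0 0 0 0.04"

```text
clock: 5.6
tool_pos: [0.5466, -0.1272, 0.1224]
tool_rot: [3.119, 0.375, 0.0]
ft_force: [0.2, -0.5, -2.3]
gripper_width: 0.0481
grip_force: 62.5
```

In the tool's units: 0.002 m is 0.04.

Request:
jog_arm --steps "0 0 0 0 0 0.04 0.04;0 0 0 0 0 0 0.04"

```text
clock: 5.8
tool_pos: [0.5465, -0.1273, 0.1201]
tool_rot: [3.119, 0.374, -0.0]
ft_force: [-0.0, -0.4, -2.3]
gripper_width: 0.0483
grip_force: 62.5
```

Request:
jog_arm --steps "0 0 0 0 0 0.02 0.04;0 0 0 0 0 0 0.04;0 0 0 0 0 0.02 0.04;0 0 0 0 0 0 0.04"

```text
clock: 6.2
tool_pos: [0.5471, -0.1273, 0.1195]
tool_rot: [3.119, 0.374, 0.002]
ft_force: [-1.3, 1.3, 3.6]
gripper_width: 0.0484
grip_force: 63.1
```

Contact with the tile at the expected height. I'll release and rise.

In the tool's units: -0.04 m is -0.8, -0.02 m is -0.4.

Request:
jog_arm --steps "0 0 0 0 0 0 0.06;0 0 0 0 0 0 0.085;0 0 0 0 0 0 0.085;0 0 0 0 0 0 0.085;0 0 0 0 0 0 0.085;0 0 0 0 0 -0.4 0.085;0 0 0 0 0 -0.8 0.085;0 0 0 0 0 -0.8 0.085;0 0 0 0 0 -0.8 0.085;0 0 0 0 0 -0.2 0.085;0 0 0 0 0 0 0.085"

```text
clock: 7.3
tool_pos: [0.5476, -0.1277, 0.271]
tool_rot: [3.117, 0.374, 0.008]
ft_force: [0.8, 0.5, -0.3]
gripper_width: 0.0848
grip_force: 0.0
```

Run:
```python
from h import *
np.set_printoptions(precision=4,suppress=True)
im,D=ctrl.capture("scene"); cv2.imwrite("pics/s1.png",im[:,:,::-1])
Q=cloud("scene",D);m=(np.hypot(*(Q[:,:2]-[.547,-.127]).T)<.03)&(Q[:,2]>.15)&(Q[:,2]<.19)
print("cap",Q[m].mean(0),np.percentile(Q[m,2],95),m.sum())
ps=np.deg2rad(70.2);ex=np.array([np.cos(ps),np.sin(ps),0]);ey=np.array([-ex[1],ex[0],0]);ez=np.array([0,0,1.])
O=np.array([.5289,.2114,0])
n=-.643*ex+.766*ez; s=.766*ex+.643*ez
pt=lambda u,y,h:O-.1*ex+.04*ez+u*s+y*ey+h*n
z=-n
# tool y along slope: choose down-slope (-s) ~ current tool y
y=-s; R=np.c_[np.cross(y,z),y,z]
for h in(.15,.08,.002): print(h,pt(.065,.006,h))
go(pt(.065,.006,.08),R)
```

```text
cap [ 0.5503 -0.1316  0.1665] 0.17955438127759565 473
0.15 [0.4736 0.0754 0.1967]
0.08 [0.4888 0.1178 0.1431]
0.002 [0.5058 0.165  0.0833]
pos [ 0.5468 -0.1274  0.2683] R
 [[ 0.972  0.237  0.001]
 [ 0.237 -0.972 -0.   ]
 [ 0.001  0.001 -1.   ]]
shift in tool [ 0.0016 -0.252   0.1251]
rotvec [0.6783 0.2031 0.5605] then shift [-0.1376 -0.0811  0.2316]
```

In the tool's units: -0.04 m is -0.8, 0.0969 rad / 4 = 0.0242.

Request:
jog_arm --steps "0 0 0 0 -0.8 0 0.06;0 0 0 0 -0.8 0 0.06;0 0 0 0 -0.8 0 0.06;0 0 0 0 -0.8 0 0.06;0.0242 0.0073 0.02 0 0 0 0.055;0.0242 0.0073 0.02 0 0 0 0.055;0.0242 0.0073 0.02 0 0 0 0.055;0.0242 0.0073 0.02 0 0 0 0.055;0.0242 0.0073 0.02 0 0 0 0.055;0.0242 0.0073 0.02 0 0 0 0.055;0.0242 0.0073 0.02 0 0 0 0.055;0 0 0 0 0 0 0.055" --force 100

```text
clock: 8.55
tool_pos: [0.5066, 0.0272, 0.263]
tool_rot: [-2.409, 0.431, -0.141]
ft_force: [-0.4, -0.4, -0.4]
gripper_width: 0.0548
grip_force: 0.0
```

Add to h.py:
```python
ps=np.deg2rad(70.2);ex=np.array([np.cos(ps),np.sin(ps),0]);ey=np.array([-ex[1],ex[0],0]);ez=np.array([0,0,1.])
O=np.array([.5289,.2114,0])
n=-.643*ex+.766*ez; s=.766*ex+.643*ez
pt=lambda u,y,h:O-.1*ex+.04*ez+u*s+y*ey+h*n
Rp=np.c_[np.cross(-s,-n),-s,-n]
```

```bash
python3 -c "
from h import *
go(pt(.065,.006,.06),Rp);print(ctrl.get_obs()['gripper_width'])"
```

```text
pos [0.50659285 0.02723086 0.26300431] R
 [[ 0.939 -0.269  0.212]
 [-0.343 -0.717  0.607]
 [-0.011 -0.643 -0.765]]
shift in tool [-0.0462  0.0171  0.163 ]
rotvec [-0.0006  0.006  -0.0107] then shift [-0.0474  0.0165  0.1628]
0.05483038118699304
```

In the tool's units: 0.04 m is 0.8, 0.03 m is 0.6, -0.0107 rad / 4 = -0.0027.

Request:
jog_arm --steps "-0.0002 0.0015 -0.0027 0 0 0 0.055;0 0 0 -0.48 0.16 0.4 0.055;0 0 0 -0.46 0.16 0.6 0.055;0 0 0 0 0 0.8 0.055;0 0 0 0 0 0.8 0.055;0 0 0 0 0 0.6 0.055;0 0 0 0 0 0 0.055;0 0 0 0 0 0 0.055"

```text
clock: 9.35
tool_pos: [0.496, 0.1296, 0.1352]
tool_rot: [-2.417, 0.407, -0.163]
ft_force: [-0.2, 0.0, 0.7]
gripper_width: 0.0553
grip_force: 0.0
```

Run:
```python
from h import *
go(pt(.065,.006,.003),Rp)
im,D=ctrl.capture("side"); a=im[:,:,::-1]
cv2.imwrite("pics/s2.png",cv2.resize(a[100:320,150:430],None,fx=2.7,fy=2.7,interpolation=cv2.INTER_CUBIC))
```

```text
pos [0.49604908 0.12964961 0.13518316] R
 [[ 0.943 -0.248  0.221]
 [-0.332 -0.726  0.603]
 [ 0.011 -0.642 -0.767]]
shift in tool [-0.0031  0.0052  0.0622]
rotvec [ 0.0013 -0.0035  0.0129] then shift [-0.0028  0.0053  0.0622]
```

View pics/s2.png

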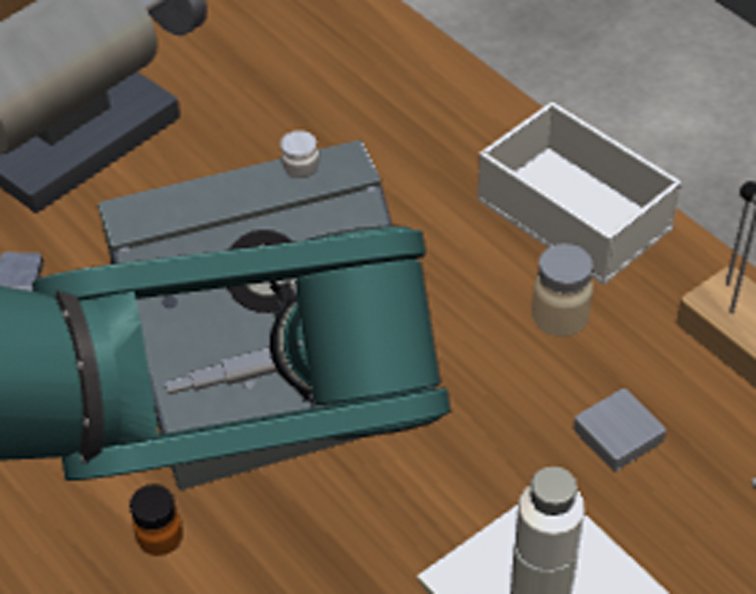

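The bottle stands upright on the tile, and the arm is over the mandrel with its thin end visible at (170,387). I'll descend along the panel normal.

In the tool's units: 0.02 m is 0.4, 0.01 m is 0.2, 0.012 rad / 4 = 0.003.

Request:
jog_arm --steps "0 0 0.003 0 0 0 0.055;0 0 0 -0.06 0.1 0.4 0.055;0 0 0 0 0 0.4 0.055;0 0 0 0 0 0.2 0.055;0 0 0 0 0 0.1 0.055;0 0 0 0 0 0 0.055;0 0 0 0 0 0 0.055" --force 100

```text
clock: 10.1
tool_pos: [0.5049, 0.1589, 0.0904]
tool_rot: [-2.413, 0.426, -0.161]
ft_force: [0.5, 0.3, 0.9]
gripper_width: 0.0549
grip_force: 0.0
```

```bash
python3 -c "
from h import *
go(pt(.065,.006,.003),Rp)"
```

```text
pos [0.50486824 0.15885584 0.09042668] R
 [[ 0.939 -0.261  0.224]
 [-0.344 -0.72   0.602]
 [ 0.004 -0.643 -0.766]]
shift in tool [-0.0012 -0.0001  0.0083]
rotvec [ 0.0005 -0.0067 -0.0013] then shift [-0.0012 -0.0001  0.0083]
```

In the tool's units: 0.005 m is 0.1, -0.001 m is -0.02.

Request:
jog_arm --steps "0 0 0 -0.02 0 0.1 0.055;0 0 0 0 0 0.1 0.055;0 0 0 0 0 0 0.055;0 0 0 0 0 0 0.01;0 0 0 0 0 0 0.01;0 0 0 0 0 0 0.01;0 0 0 0 0 0 0.01;0 0 0 0 0 0 0.01;0 0 0 0 0 0 0.01" --force 100

```text
clock: 11.0
tool_pos: [0.506, 0.1667, 0.0838]
tool_rot: [-2.41, 0.424, -0.16]
ft_force: [-1.1, 2.5, 4.6]
gripper_width: 0.0182
grip_force: 97.8
```

```bash
python3 -c "
from h import *
go(pt(.065,.006,.002),Rp)"
```

```text
pos [0.50603489 0.16666056 0.08380198] R
 [[ 0.939 -0.26   0.224]
 [-0.343 -0.719  0.605]
 [ 0.003 -0.645 -0.764]]
shift in tool [ 0.0004  0.0016 -0.0007]
rotvec [-0.0028 -0.0054 -0.001 ] then shift [ 0.0004  0.0016 -0.0007]
```

In the tool's units: -0.005 m is -0.1.

Request:
jog_arm --steps "0 0 0 0 0 -0.1 0.01;0 0 0 0 0 -0.1 0.01;0 0 0 0 0 -0.1 0.01;0 0 0 0 0 0 0.01;0 0 0 0 0 0 0.01" --force 100

```text
clock: 11.5
tool_pos: [0.5016, 0.1562, 0.0924]
tool_rot: [-2.414, 0.427, -0.157]
ft_force: [0.2, 0.5, -4.2]
gripper_width: 0.0186
grip_force: 99.0
```

Run:
```python
from h import *
im,D=ctrl.capture("scene"); a=im[:,:,::-1]
cv2.imwrite("pics/s3.png",cv2.resize(a[110:310,220:460],None,fx=3,fy=3,interpolation=cv2.INTER_CUBIC))
```

```text
(no output)
```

View pics/s3.png

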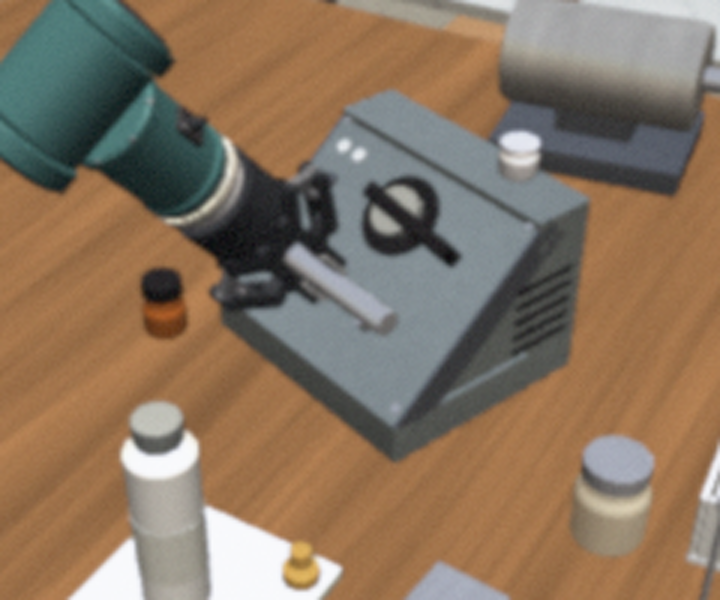

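In the tool's units: -0.03 m is -0.6, -0.02 m is -0.4.

Request:
jog_arm --steps "0 0 0 0 0 -0.2 0.01;0 0 0 0 0 -0.4 0.01;0 0 0 0 0 -0.6 0.01;0 0 0 0 0 -0.6 0.01;0 0 0 0 0 -0.6 0.01;0 0 0 0 0 -0.6 0.01;0 0 0 0 0 -0.4 0.01;0 0 0 0 0 -0.2 0.01;0 0 0 0 0 0 0.01;0 0 0 0 0 0 0.01" --force 100

```text
clock: 12.55
tool_pos: [0.4618, 0.0483, 0.2305]
tool_rot: [-2.413, 0.427, -0.157]
ft_force: [0.3, 0.5, -4.3]
gripper_width: 0.0183
grip_force: 99.1
```

Add to h.py:
```python
Rt=np.array([[.996,-.088,0],[-.088,-.996,0],[0,0,-1]])
```

```bash
python3 -c "
from h import *
go([.5405,-.3697,.26],Rt)"
```

```text
pos [0.46175254 0.0483073  0.2305328 ] R
 [[ 0.939 -0.262  0.222]
 [-0.344 -0.72   0.603]
 [ 0.001 -0.642 -0.766]]
shift in tool [ 0.2176  0.2614 -0.2571]
rotvec [-0.6933 -0.0929 -0.2513] then shift [ 0.1152  0.4095 -0.0295]
```

In the tool's units: -0.02 m is -0.4, -0.01 m is -0.2, -0.0867 rad / 4 = -0.0217.

Request:
jog_arm --steps "-0.0217 -0.0029 -0.0079 0 0 0 0.01;-0.0217 -0.0029 -0.0079 0 0 0 0.01;-0.0217 -0.0029 -0.0079 0 0 0 0.01;-0.0217 -0.0029 -0.0079 0 0 0 0.01;-0.0217 -0.0029 -0.0079 0 0 0 0.01;-0.0217 -0.0029 -0.0079 0 0 0 0.01;-0.0217 -0.0029 -0.0079 0 0 0 0.01;-0.0217 -0.0029 -0.0079 0 0 0 0.01;0 0 0 0 0 -0.4 0.01;0 0 0 0 0 -0.2 0.01;0 0 0 0 0 0 0.01"

```text
clock: 13.65
tool_pos: [0.4626, 0.049, 0.2623]
tool_rot: [-3.138, 0.137, -0.005]
ft_force: [0.5, 0.0, -3.8]
gripper_width: 0.0184
grip_force: 99.1
```

Request:
jog_arm --steps "0 0 0 0.1 0.4 0 0.01;0 0 0 0.2 0.7 0 0.01;0 0 0 0.2 0.7 0 0.01;0 0 0 0.2 0.7 0 0.01;0 0 0 0.2 0.7 0 0.01;0 0 0 0.2 0.7 0 0.01;0 0 0 0.2 0.7 0 0.01;0 0 0 0.2 0.7 0 0.01;0 0 0 0.2 0.7 0 0.01;0 0 0 0.2 0.7 0 0.01;0 0 0 0.2 0.7 0 0.01;0 0 0 0.1 0.4 0 0.01"

```text
clock: 14.85
tool_pos: [0.5366, -0.353, 0.259]
tool_rot: [-3.137, 0.143, 0.001]
ft_force: [0.1, 0.2, -4.9]
gripper_width: 0.0186
grip_force: 99.3
```

Request:
jog_arm --steps "0 0 0 0 0 0 0.01;0 0 0 0 0 0 0.01"

```text
clock: 15.05
tool_pos: [0.5367, -0.3502, 0.2597]
tool_rot: [-3.136, 0.14, 0.001]
ft_force: [0.3, 0.4, -4.5]
gripper_width: 0.0181
grip_force: 99.3
```

```bash
python3 -c "
from h import *
go([.5405,-.3697,.04],Rt)"
```

```text
pos [ 0.53669445 -0.35020871  0.25969283] R
 [[ 0.996 -0.089 -0.001]
 [-0.089 -0.996  0.002]
 [-0.001 -0.002 -1.   ]]
shift in tool [0.0057 0.0196 0.2196]
rotvec [-0.0024  0.001  -0.0014] then shift [0.0055 0.0191 0.2197]
```

In the tool's units: 0.04 m is 0.8, 0.03 m is 0.6.

Request:
jog_arm --steps "0 0 0 0.12 0.38 0 0.01;0 0 0 0 0 0.6 0.01;0 0 0 0 0 0.8 0.01;0 0 0 0 0 0.8 0.01;0 0 0 0 0 0.8 0.01;0 0 0 0 0 0.6 0.01;0 0 0 0 0 0.4 0.01;0 0 0 0 0 0 0.01;0 0 0 0 0 0 0.01"

```text
clock: 15.95
tool_pos: [0.542, -0.3687, 0.0619]
tool_rot: [-3.139, 0.137, -0.002]
ft_force: [0.6, 0.7, -4.2]
gripper_width: 0.0188
grip_force: 99.5
```

Run:
```python
from h import *
go([.5405,-.3697,.009],Rt)
im,D=ctrl.capture("scene"); a=im[:,:,::-1]
cv2.imwrite("pics/s4.png",cv2.resize(a[260:480,90:370],None,fx=2.7,fy=2.7,interpolation=cv2.INTER_CUBIC))
```

```text
pos [ 0.54196392 -0.36866555  0.0619373 ] R
 [[ 0.996 -0.087  0.001]
 [-0.087 -0.996  0.   ]
 [ 0.001 -0.    -1.   ]]
shift in tool [-0.0014  0.0012  0.0529]
rotvec [-0.0001 -0.0012  0.0008] then shift [-0.0014  0.0012  0.0529]
```

View pics/s4.png

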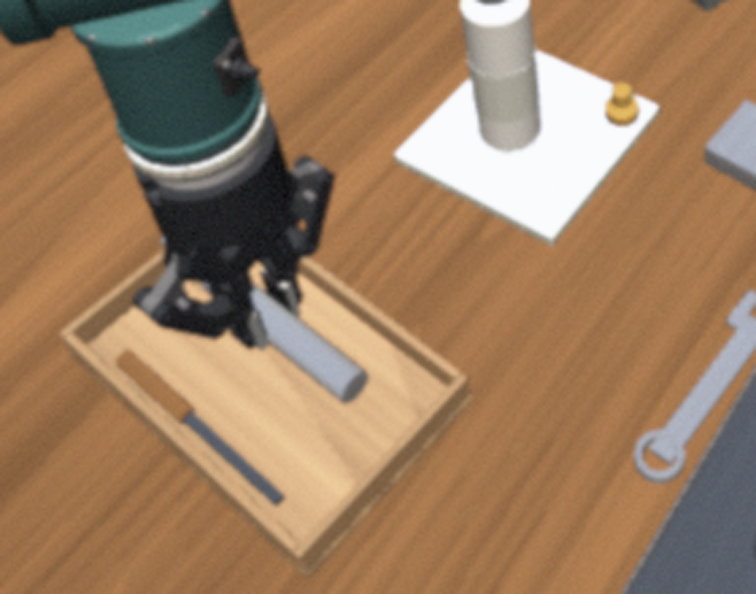

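The mandrel is in line with the tray, clear of the file and walls, with its thick end at (350,385). I'll lower it.

In the tool's units: 0.02 m is 0.4, 0.015 m is 0.3.

Request:
jog_arm --steps "0 0 0 0 0 0.4 0.01;0 0 0 0 0 0.3 0.01;0 0 0 0 0 0.2 0.01;0 0 0 0 0 0.06 0.01;0 0 0 0 0 0 0.01;0 0 0 0 0 0 0.01"

```text
clock: 16.6
tool_pos: [0.5424, -0.37, 0.0145]
tool_rot: [3.137, -0.138, 0.004]
ft_force: [-0.8, -0.6, -4.7]
gripper_width: 0.0183
grip_force: 99.5
```

Request:
jog_arm --steps "0 0 0 0 0 0.04 0.01;0 0 0 0 0 0 0.01"

```text
clock: 16.8
tool_pos: [0.5422, -0.3699, 0.0121]
tool_rot: [3.137, -0.139, 0.003]
ft_force: [-0.3, 0.1, -3.8]
gripper_width: 0.0182
grip_force: 99.5
```

Request:
jog_arm --steps "0 0 0 0 0 0.04 0.01;0 0 0 0 0 0 0.01"

```text
clock: 17.0
tool_pos: [0.5418, -0.3695, 0.0095]
tool_rot: [3.138, -0.138, 0.002]
ft_force: [-0.5, -0.7, -4.6]
gripper_width: 0.0185
grip_force: 99.5
```

In the tool's units: 0.001 m is 0.02.

Request:
jog_arm --steps "0 0 0 0 0 0.02 0.01;0 0 0 0 0 0 0.01"

```text
clock: 17.2
tool_pos: [0.542, -0.3697, 0.009]
tool_rot: [3.138, -0.138, 0.002]
ft_force: [-1.3, 0.5, -2.5]
gripper_width: 0.0184
grip_force: 99.8
```

Request:
jog_arm --steps "0 0 0 0 0 0.02 0.01;0 0 0 0 0 0 0.01"

```text
clock: 17.4
tool_pos: [0.542, -0.3697, 0.009]
tool_rot: [3.138, -0.138, 0.003]
ft_force: [-3.8, 2.7, 4.0]
gripper_width: 0.0185
grip_force: 100.1
```

Request:
jog_arm --steps "0 0 0 0 0 0 0.025;0 0 0 0 0 0 0.03;0 0 0 0 0 0 0.04;0 0 0 0 0 0 0.05;0 0 0 0 0 0 0.05;0 0 0 0 0 0 0.05"

```text
clock: 18.0
tool_pos: [0.542, -0.3697, 0.0077]
tool_rot: [3.138, -0.138, 0.002]
ft_force: [0.5, -0.3, 0.1]
gripper_width: 0.0499
grip_force: 0.0
```

Request:
jog_arm --steps "0 0 0 0 0 -0.4 0.05;0 0 0 0 0 -0.6 0.05;0 0 0 0 0 -0.8 0.05;0 0 0 0 0 -0.8 0.05;0 0 0 0 0 -0.8 0.05;0 0 0 0 0 -0.8 0.05;0 0 0 0 0 -0.8 0.05;0 0 0 0 0 0 0.0;0 0 0 0 0 0 0.0" --force 40

```text
clock: 18.9
tool_pos: [0.5421, -0.3699, 0.2596]
tool_rot: [3.136, -0.138, 0.007]
ft_force: [-0.8, 0.4, -0.4]
gripper_width: 0.0219
grip_force: 0.0
```

Run:
```python
from h import *
np.set_printoptions(precision=4,suppress=True)
im,D=ctrl.capture("side"); a=im[:,:,::-1]
cv2.imwrite("pics/s5.png",a)
P=cloud("side",D);d=(P-[.5277,-.3786,0])@np.array([[.996,-.088,0],[.088,.996,0],[0,0,1]]).T
m=(abs(d[:,0])<.115)&(d[:,1]>-.035)&(d[:,1]<.06)&(d[:,2]>.013)&(d[:,2]<.04)
print("mandrel tray frame",np.percentile(d[m],[1,50,99],axis=0))
P=cloud("scene",ctrl.capture("scene")[1]);L=(P-(O-.1*ex+.04*ez))@np.c_[s,ey,n]
m=(L[:,2]>.03)&(L[:,2]<.04)&(L[:,0]>.05)&(abs(L[:,1])<.1);k=L[m];print("lever",k[k[:,1].argmin()],k[k[:,1].argmax()],np.polyfit(k[:,1],k[:,0],1))
```

```text
mandrel tray frame [[-0.1147 -0.0244  0.0139]
 [ 0.0023  0.0072  0.0262]
 [ 0.1146  0.0498  0.0331]]
lever [ 0.1376 -0.0833  0.032 ] [0.139  0.0221 0.0312] [0.0955 0.1426]
```

View pics/s5.png

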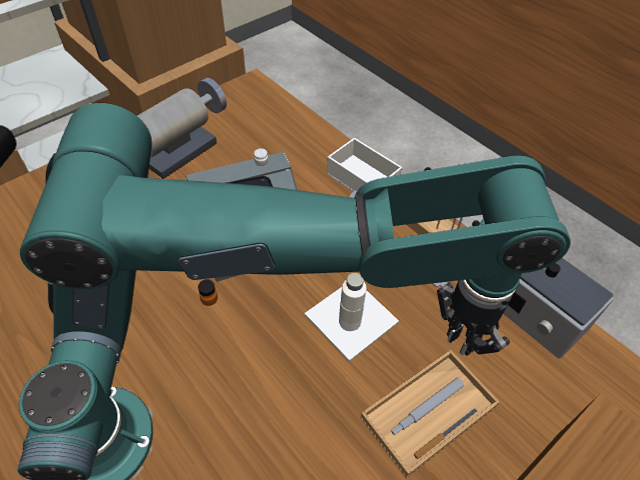

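The mandrel lies in the tray, with its thin end at (393,432), its thick end at (462,382), and the file beside it. The bottle is upright on the tile. Next is the lever.

```bash
python3 -c "
from h import *
for h in (.18,.08,.015):print(pt(.175,-.06,h))
go(pt(.175,-.06,.18),Rp)"
```

```text
[0.55768135 0.11421517 0.290405  ]
[0.57946219 0.17471381 0.213805  ]
[0.59361975 0.21403792 0.164015  ]
pos [ 0.54113803 -0.36912393  0.25573575] R
 [[ 0.996 -0.088 -0.001]
 [-0.088 -0.996  0.001]
 [-0.001 -0.001 -1.   ]]
shift in tool [-0.0261 -0.483  -0.034 ]
rotvec [0.6933 0.0912 0.2463] then shift [-0.1482 -0.3749  0.2694]
```

The rows are not in the units I measure in: shifts go in shares of 50 mm and turns go in shares of 4 rad. I convert before sending: -0.04 m is -0.8, -0.03 m is -0.6.

Request:
jog_arm --steps "0 0 0 0 -0.4 -0.6 0;0 0 0 -0.04 -0.8 0 0;0 0 0 -0.04 -0.8 0 0;0 0 0 -0.04 -0.8 0 0;0 0 0 -0.04 -0.8 0 0;0 0 0 -0.04 -0.8 0 0;0 0 0 -0.04 -0.8 0 0;0 0 0 -0.04 -0.8 0 0;0 0 0 -0.04 -0.8 0 0;0 0 0 -0.04 -0.8 0 0;0 0 0 -0.04 -0.8 0 0;0 0 0 0 -0.4 0 0" --force 40

```text
clock: 20.2
tool_pos: [0.5593, 0.0738, 0.2847]
tool_rot: [-3.139, 0.133, 0.006]
ft_force: [-0.1, -0.3, -0.6]
gripper_width: -0.0002
grip_force: 0.0
```

Request:
jog_arm --steps "0.0217 0.0029 0.0077 0 0 0 0;0.0217 0.0029 0.0077 0 0 0 0;0.0217 0.0029 0.0077 0 0 0 0;0.0217 0.0029 0.0077 0 0 0 0;0.0217 0.0029 0.0077 0 0 0 0;0.0217 0.0029 0.0077 0 0 0 0;0.0217 0.0029 0.0077 0 0 0 0;0.0217 0.0029 0.0077 0 0 0 0;0 0 0 0 0 0 0;0 0 0 0 0 0 0"

```text
clock: 21.2
tool_pos: [0.5599, 0.0703, 0.2856]
tool_rot: [-2.415, 0.422, -0.153]
ft_force: [0.2, 0.3, -0.3]
gripper_width: -0.0
grip_force: 0.0
```

```bash
python3 -c "
from h import *
go(pt(.175,-.06,.08),Rp)"
```

```text
pos [0.55987682 0.07034898 0.28556666] R
 [[ 0.941 -0.261  0.217]
 [-0.339 -0.722  0.603]
 [-0.001 -0.641 -0.767]]
shift in tool [-0.0169 -0.0344  0.1223]
rotvec [ 0.0022  0.0001 -0.0008] then shift [-0.0169 -0.0342  0.1224]
```

In the tool's units: 0.04 m is 0.8, -0.034 m is -0.68.

Request:
jog_arm --steps "0 0 0 -0.34 -0.68 0 0;0 0 0 0 0 0.8 0;0 0 0 0 0 0.8 0;0 0 0 0 0 0.6 0;0 0 0 0 0 0.24 0;0 0 0 0 0 0 0;0 0 0 0 0 0 0"

```text
clock: 21.9
tool_pos: [0.5806, 0.1745, 0.2171]
tool_rot: [-2.414, 0.418, -0.159]
ft_force: [0.2, 0.2, 0.7]
gripper_width: -0.0004
grip_force: 0.0
```

```bash
python3 -c "
from h import *
go(pt(.175,-.06,.016),Rp)"
```

```text
pos [0.58056494 0.17453352 0.21711873] R
 [[ 0.941 -0.256  0.221]
 [-0.338 -0.722  0.603]
 [ 0.005 -0.642 -0.766]]
shift in tool [-0.0013  0.0022  0.0664]
rotvec [ 0.0006 -0.0034  0.0037] then shift [-0.0011  0.0023  0.0664]
```

In the tool's units: 0.02 m is 0.4, 0.015 m is 0.3.

Request:
jog_arm --steps "0 0 0 -0.02 0.04 0.4 0;0 0 0 0 0 0.4 0;0 0 0 0 0 0.3 0;0 0 0 0 0 0.22 0;0 0 0 0 0 0 0;0 0 0 0 0 0 0"

```text
clock: 22.5
tool_pos: [0.5934, 0.213, 0.1645]
tool_rot: [-2.414, 0.42, -0.158]
ft_force: [0.3, -0.8, 0.9]
gripper_width: 0.0002
grip_force: 0.0
```

Request:
jog_arm --steps "0 0 0 0 0.08 0 0;0 0 0 0 0.08 0 0;0 0 0 0 0 0 0"

```text
clock: 22.8
tool_pos: [0.5908, 0.2067, 0.1585]
tool_rot: [-2.414, 0.421, -0.157]
ft_force: [-0.2, -0.3, -0.5]
gripper_width: -0.0006
grip_force: 0.0
```

Request:
jog_arm --steps "0 0 0 0 0.06 0 0;0 0 0 0 0.06 0 0;0 0 0 0 0 0 0"

```text
clock: 23.1
tool_pos: [0.5892, 0.2028, 0.1544]
tool_rot: [-2.414, 0.421, -0.156]
ft_force: [-0.1, -0.7, 0.5]
gripper_width: 0.0003
grip_force: 0.0
```

```bash
python3 -c "
from h import *
go(pt(.1615,-.06,.016),Rp)"
```

```text
pos [0.58917338 0.20277699 0.15436178] R
 [[ 0.941 -0.259  0.219]
 [-0.339 -0.722  0.603]
 [ 0.002 -0.642 -0.767]]
shift in tool [ 0.0004 -0.002  -0.0006]
rotvec [ 0.0012 -0.002   0.0011] then shift [ 0.0004 -0.002  -0.0006]
```

In the tool's units: 0.003 m is 0.06.

Request:
jog_arm --steps "0 0 0 0 0.06 0 0;0 0 0 0 0 0 0"

```text
clock: 23.3
tool_pos: [0.5887, 0.2009, 0.153]
tool_rot: [-2.414, 0.42, -0.157]
ft_force: [-0.4, 0.1, 0.1]
gripper_width: -0.0
grip_force: 0.1
```

Request:
jog_arm --steps "0 0 0 0 0.06 0 0;0 0 0 0 0 0 0"

```text
clock: 23.5
tool_pos: [0.5881, 0.1992, 0.1516]
tool_rot: [-2.413, 0.42, -0.158]
ft_force: [0.8, 3.3, 3.3]
gripper_width: -0.0
grip_force: 1.4
```

Request:
jog_arm --steps "0 0 0 0 0.06 0 0;0 0 0 0 0 0 0"

```text
clock: 23.7
tool_pos: [0.5871, 0.1967, 0.1492]
tool_rot: [-2.414, 0.42, -0.157]
ft_force: [0.7, 2.2, 2.2]
gripper_width: 0.0001
grip_force: 1.5
```

In the tool's units: 0.006 m is 0.12, 0.001 m is 0.02, 0.1 rad / 4 = 0.025.

Request:
jog_arm --steps "0 0 0.025 0.02 0.12 0 0;0 0 0.025 0.02 0.12 0 0;0 0 0.025 0.02 0.12 0 0;0 0 0.025 0.02 0.12 0 0;0 0 0 0 0 0 0"

```text
clock: 24.2
tool_pos: [0.5809, 0.1788, 0.1332]
tool_rot: [-2.277, 0.89, 0.021]
ft_force: [0.8, 1.0, 0.9]
gripper_width: -0.0003
grip_force: 0.6
```

Request:
jog_arm --steps "0 0 0.025 0.02 0.12 0 0;0 0 0.025 0.02 0.12 0 0;0 0 0.025 0.02 0.12 0 0;0 0 0 0 0 0 0"

```text
clock: 24.6
tool_pos: [0.5712, 0.1684, 0.1224]
tool_rot: [-2.125, 1.221, 0.152]
ft_force: [0.5, 1.0, 1.7]
gripper_width: -0.0001
grip_force: 0.7
```

Run:
```python
from h import *
np.set_printoptions(precision=4,suppress=True)
o=ctrl.get_obs();print("tcp u,y,h",np.c_[s,ey,n].T@(o["tool_pos"]-(O-.1*ex+.04*ez)),(Ro.from_matrix(Rp).inv()*Ro.from_rotvec(o["tool_rot"])).as_rotvec())
```

```text
tcp u,y,h [ 0.1095 -0.0543  0.0156] [-0.0003  0.0031  0.6965]
```

In the tool's units: 0.006 m is 0.12, 0.003 m is 0.06, 0.1 rad / 4 = 0.025.

Request:
jog_arm --steps "0 0 0.025 0.02 0.12 0 0;0 0 0.0125 0 0.06 0 0;0 0 0 0 0 0 0"

```text
clock: 24.9
tool_pos: [0.5649, 0.1646, 0.1178]
tool_rot: [-2.033, 1.379, 0.216]
ft_force: [2.4, 0.8, 1.0]
gripper_width: -0.0002
grip_force: 1.2
```

Request:
jog_arm --steps "0 0 0.0125 0 0.06 0 0;0 0 0 0 0 0 0"

```text
clock: 25.1
tool_pos: [0.5624, 0.1636, 0.1163]
tool_rot: [-2.001, 1.432, 0.237]
ft_force: [3.4, -0.4, -0.4]
gripper_width: 0.0002
grip_force: 1.5
```

Request:
jog_arm --steps "0 0 0.0075 0 0.04 0 0;0 0 0 0 0 0 0"

```text
clock: 25.3
tool_pos: [0.5616, 0.1632, 0.116]
tool_rot: [-1.977, 1.464, 0.248]
ft_force: [7.2, -0.6, -0.6]
gripper_width: 0.0
grip_force: 3.0
```

In the tool's units: 0.001 m is 0.02.

Request:
jog_arm --steps "0 0 0 0 0.02 0 0;0 0 0 0 0 0 0;0 0 0 0 0.02 0 0;0 0 0 0 0 0 0"

```text
clock: 25.7
tool_pos: [0.5614, 0.163, 0.1161]
tool_rot: [-1.975, 1.464, 0.244]
ft_force: [12.2, 2.1, -2.5]
gripper_width: -0.0003
grip_force: 5.0
```

Request:
jog_arm --steps "0 0 0 0 -0.1 0 0;0 0 0 0 -0.1 0 0;0 0 0 0 0 -0.6 0;0 0 0 0 0 -0.8 0;0 0 0 0 0 -0.8 0;0 0 0 0 0 -0.8 0;0 0 0 0 0 -0.8 0;0 0 0 0 0 0 0;0 0 0 0 0 0 0"

```text
clock: 26.6
tool_pos: [0.5252, 0.0504, 0.2646]
tool_rot: [-1.978, 1.465, 0.254]
ft_force: [1.3, -0.1, 0.3]
gripper_width: -0.0
grip_force: 0.0
```

Run:
```python
from h import *
np.set_printoptions(precision=4,suppress=True)
for c in("scene","side"):
    im,D=ctrl.capture(c);a=im[:,:,::-1];cv2.imwrite(f"pics/{c}6.png",a)
    L=(cloud(c,D)-(O-.1*ex+.04*ez))@np.c_[s,ey,n]
    m=(L[:,2]>.028)&(L[:,2]<.04)&(L[:,0]>.04)&(L[:,0]<.17)&(abs(L[:,1])<.1);k=L[m][:,:2]
    if len(k)>20:
        v=np.linalg.svd(k-k.mean(0))[2][0];print(c,len(k),k[k[:,0].argmin()],k[k[:,0].argmax()],"angle",np.arctan2(abs(v[0]),abs(v[1])))
```

```text
scene 254 [ 0.0671 -0.0334] [0.1619 0.0046] angle 1.0546642463997455
side 268 [ 0.0672 -0.04  ] [0.1601 0.0081] angle 1.0618043272996305
```

View pics/scene6.png

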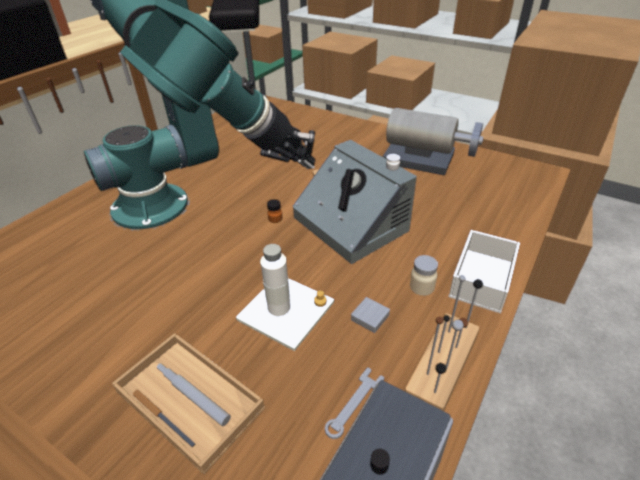

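The lever is at its stop (measured about 1.05 rad), pointing down at (345,205). The bottle is on the tile at (277,285), the mandrel is in the tray at (195,395), and the arm is clear.

```bash
python3 -c "
from rig import ctrl
print(ctrl.hand_in())"
```

```text
the job is handed in; nothing more can be done
None
```

The bottle stands on the tile, the mandrel lies in the tray and the lever is on (about 1.05 rad by camera); the job is handed in at about 27 s, though the rig returned no verdict.

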